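# Clamp a reagent cassette in its analyser dock

## Robot

A 6-joint arm with a two-finger parallel gripper is mounted at the origin on the work surface. World frame = base frame: x ahead of the robot, y to its left, z up, the work surface at z = 0. Lengths are in m, angles in degrees, forces in N, time in s.
With the tool pointing down it reaches from about 0.35 to 0.925 m from the base axis. Payload 6.4 kg.
Tool frame: the origin (TCP) lies on the centre line of the jaws, within the pads' length; the fingertips stand 22 mm ahead of it and the grasp point (between the pads) lies 3 mm ahead of it; z points along the fingers, y is the line along which they close (so a half turn about z gives the same grasp; the last joint's range is limited). The gripper opens to 94 mm and grips with 3 to 60 N. Pads are 16 mm wide; open, the fingers measure 119 mm over their backs; the gripper's body (75 mm by 177 mm) begins 78 mm behind the grasp point.
Start: joints at [-86.064, 14.043, 89.255, -0, 76.702, -9.975], TCP at [0.156, -0.631, 0.227] pointing down, gripper open.
Joint ranges: [-179.41, 179.41], [-58.25, 129.5], [7.25, 145.43], [-54.29, 234.29], [11.92, 165.04], [-157.13, 157.13]. Speed limits (degrees/s): [147.25, 147.25, 180, 180, 180, 180].

## Interface

Orientations are given as a 3x3 rotation matrix whose columns are the frame's x, y, z axes.
In Python, from rig import robot gives the robot as it stands. The module is installed in compiled form; this text tells all that it offers.
- The arm moves only by the shell command python3 -m crank 'ROWS' [OPENING] [FORCE]. ROWS is JSON, a list that holds one entry, the list of rows, each a list of 4 numbers: the shift along the world's x, y, z in m, then the turn about the world's z in degrees. In form: [[[x, y, z, roll], ...]]. A call has 1 to 5 rows; each row shifts and turns the commanded pose from where the row before left it; what a row does not reach is not made up. A row lasts 1/10 s, in which the tool goes at most 50 mm and 8.59 degrees, less where a joint would pass 70% of its speed; a pose out of reach is approached as far as the arm can. A call with a gripper value outside its range is refused whole. OPENING is the gripper's target within -1 to 1 (fully open at 1, half-way at 0, shut at -1), set as the call begins (- or left out, the last holds). The fingers move at their own pace and stop on an object; FORCE is the grip in N (left out, the last holds). Time passes only in rows, so rows that do not move let the fingers close. It gives the time, the measured TCP pose, the force, the opening and the grip force at its end, in the units of the state.
- robot.get_state(): the state, without advancing time (a new reading comes with each control period).
- robot.grab_frame(name): name is "side" or "top" or "wrist"; returns (picture, depth): 420x560x3 uint8, red, green, blue; 420x560 float32, m along the optical axis (not along the pixel's ray), 0 where there is no reading.
- robot.camera_params(name): a dict with "fovy" (degrees; the focal length in pixels is half the picture's height over the tangent of half this angle, whatever the lens; pixels are square), "cx", "cy" (the principal point, pixels), "dist_coeffs" ([k1, k2, p1, p2, k3] as OpenCV has them; the pictures are not rectified), "cam_to_world" (4x4, takes a point from camera to world coordinates). Camera axes: x right, y up, looking along -z (the intrinsics and any distortion apply to the point x, -y, -z); pixel columns grow to the right and rows downward; lengths in m; the calibration is good to about 2 mm. A picture is of the moment at which its call begins: read the wrist's pose just before it. camera_params takes no time and is no camera call; for the wrist camera it gives the pose at the moment of the call.
- robot.finish_job(): hands the job in; it is judged then, once.
The state is a dict: "clock": time; "joint_pos": joint angles; "qd": joint speeds; "tau": joint torques, N m; "eef_pos": TCP position; "eef_rot": TCP orientation; "ft_force": force on the tool from outside, world axes, zero at the start; "wrist_torque": the same for the moment, N m; "grip_width": finger opening in m; "grasp_force": force on a finger pad.
Only numpy, scipy, OpenCV 4.12 (cv2) and the standard library are available. Lean on these libraries where they do the work, as an engineer would, in place of code of your own. Each camera call takes 0.05 s, during which the arm holds its last target. There are 200 camera calls.

## Task

Clamp the white reagent cassette into its dock: push the swing strap round over the cassette until it is fully home against its stop, and only then push the cam lever down flat. Nothing is to be picked up; leave the cassette seated in the dock and the amber vial, the steel canister and the screwdriver where they stand.

Things in the scene. Friction and masses are not known exactly. Their poses are not given: they have to be found in the camera images.
- dock: Aluminium clamp dock, fixed; place and heading vary. Plate 130 x 240 x 12 mm, long in y. Origin on the table; z up. Dock coordinates below are (x, y, z) mm in this frame: cassette at (0, -10), strap hinge post at (0, 80), latch with cam lever at (0, -105), its cheeks 40 mm over all, 24 mm long, tops at z 78. Stop post for the strap at (-17.5, -84), 8 x 16 mm, top z 64.
- strap (a joint): Swing angle of the clamp strap about its upright hinge, rad: 0 = fully home over the cassette, against its stop, pointing along dock -y; grows counter-clockwise from above as it opens; at 1.57 it points along dock +x; end stops 0 and 1.8. Starts open, 1.1 to 1.6. Stays where it is left; 0.15 N m turns it.
- strap_hinge (a point): On the strap's hinge axis at its underside, dock (0, 80, 55). Strap axes: -y along the strap to its free end, z up; same as the dock's axes when home, turning with the strap. Flat steel strap 24 mm wide, 5 mm thick, reaching 170 mm from the hinge, underside 55 mm over the table, 3 mm above the cassette. Hinge cap reaches 14 mm above the underside.
- strap_flange (a point): Outer (strap +x) face of the strap's upright flange, the side to push to close it, 100 mm from the hinge; dock (12, -20, 75) when home. Flange: 4 mm steel plate along the strap, 30 to 140 mm from the hinge, faces at strap x = 8 and 12 mm, top 88 mm over the table; the strap's upper face is 60 mm over the table.
- lever (a joint): Angle of the cam lever above level, rad: 0 = down flat (clamped, end stop), pointing along dock -y, away from the cassette; grows as it rises, end stop 1.35. Starts 0.85 to 1.2, leaning outward, so it is pushed outward and down on its upper, cassette-side face. Stays where it is left; 0.25 N m turns it, 3 to 4 N at the pad.
- lever_pivot (a point): Middle of the lever's level pivot pin (along dock x), dock (0, -105, 70).
- lever_pad (a point): Middle of the upper face of the black rubber pad at the lever's free end, 74 mm from the pivot along the lever, 6 mm above the lever's mid-plane (which passes through the pivot); z axis square to that face. Pad 28 mm wide, 42 mm long (53 to 95 mm from the pivot), 12 mm thick; at dock (0, -179, 76) when flat.
- cassette_center (a point): Centre of the loose white reagent cassette, 100 x 104 x 40 mm, 0.3 to 0.5 kg, seated in the dock between low black lugs with its underside 12 mm and its top 52 mm over the table.
- vial_center (a point): Middle of a loose amber bottle, 42 mm diameter, 85 mm tall, standing on the table on the dock's -x side. To be left alone.
- canister_center (a point): Middle of a loose steel canister, 60 mm diameter, 75 mm tall, standing on the table on the dock's +x side near the lever. To be left alone.
- driver: Loose screwdriver with a black handle, 170 mm long, lying on the table on the dock's -x side near the hinge post; origin under its middle, long axis x. To be left alone.

How it is judged:
By the outcome, as a careful person would: the job done as asked, in the order asked, and still so for the second after the job is handed in, with the robot touching nothing.
It also fails if it takes over 51 s, if anything falls off the work surface, if the arm or the gripper's body presses on something with over 40 N, if the wrist force passes 120 N, or if a joint passes its speed limit or range.

## Working session

There is one attempt and no reset: what is moved stays moved. The work goes in short steps, Python scripts to look and compute and a shell command to move; the robot and the scene stay as the last step left them, time stands still between calls to the robot, and variables do not carry over. Pictures are saved under pics/ and viewed, at most 10 in all, crops included, and the job is handed in when it is done.

```bash
mkdir -p pics; cat > h.py <<'E'
import numpy as np,cv2
from rig import robot
def grab(n):
    p=robot.camera_params(n); im,d=robot.grab_frame(n); return im,d,p
def cloud(d,p):
    h,w=d.shape; f=h/2/np.tan(np.radians(p['fovy'])/2)
    K=np.array([[f,0,p['cx']],[0,f,p['cy']],[0,0,1]])
    u,v=np.meshgrid(np.arange(w),np.arange(h))
    q=cv2.undistortPoints(np.stack([u,v],-1).reshape(-1,1,2).astype(np.float64),K,np.array(p['dist_coeffs'],float)).reshape(h,w,2)
    c=np.stack([q[...,0]*d,-q[...,1]*d,-d],-1); T=np.array(p['cam_to_world'])
    return c@T[:3,:3].T+T[:3,3]
E
python3 - <<'E'
from h import *
for n in ['top','side']:
    im,d,p=grab(n); cv2.imwrite(f'pics/{n}1.png',im[...,::-1]); np.savez(f'{n}1.npz',im=im,P=cloud(d,p),d=d)
    print(n,np.array(p['cam_to_world']).round(3).tolist(),p['fovy'],(d>0).mean())
E
```

```text
top [[-0.028, 0.985, -0.169, 0.408], [-0.999, -0.025, 0.02, 0.036], [0.016, 0.17, 0.985, 0.931], [0.0, 0.0, 0.0, 1.0]] 52.20767950167083 0.9960374149659864
side [[-0.965, 0.18, -0.19, 0.429], [-0.262, -0.626, 0.735, 0.571], [0.013, 0.759, 0.651, 0.565], [0.0, 0.0, 0.0, 1.0]] 55.55597396417581 0.9961139455782313
```

View pics/top1.png

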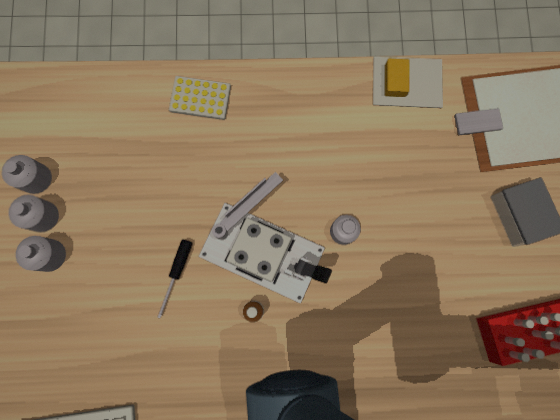

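View pics/side1.png

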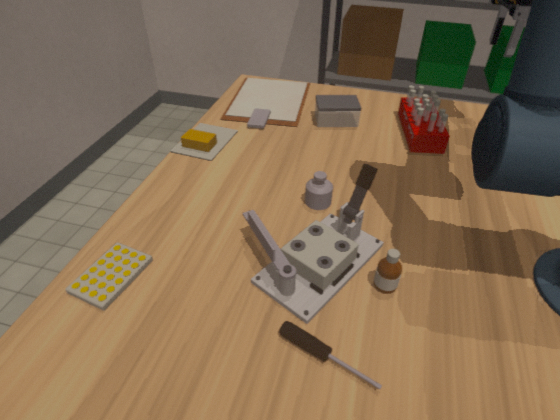

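Top view: dock centred near pixel (263,253), hinge post at (220,231), strap free end at (280,178), lever pad at (320,274), canister at (346,229), vial at (253,311), driver at (176,275). Side view confirms that the lever is raised and the strap is open, with a flange.

```bash
cat > meas.py <<'E'
from h import *
z=np.load('top1.npz');im=z['im'];P=z['P'];s=np.load('side1.npz');Q=s['P']
Z=P[...,2]; u,v=np.meshgrid(np.arange(560),np.arange(420))
print('table z',np.median(Z[330:400,100:200]),np.std(Z[330:400,100:200]), 'side',np.median(Q[330:380,150:250,2]))
roi=(u>195)&(u<330)&(v>195)&(v<306)
hsv=cv2.cvtColor(im,cv2.COLOR_RGB2HSV)
m=((roi)&(Z>.006)&(Z<.018)&(hsv[...,1]<60)).astype(np.uint8)
m=cv2.morphologyEx(m,cv2.MORPH_OPEN,np.ones((2,2)))
pts=P[m>0][:,:2].astype(np.float32); r=cv2.minAreaRect(pts*1000);print('plate',r,len(pts))
mc=roi&(Z>.046)&(Z<.0545)&(u>225)&(u<300)&(v>218)&(v<285)
rc=cv2.minAreaRect(P[mc][:,:2].astype(np.float32)*1000);print('cass',rc)
def reg(name,u0,u1,v0,v1,z0,z1):
    k=(u>u0)&(u<u1)&(v>v0)&(v<v1)&(Z>z0)&(Z<z1);A=P[k]
    print(name,len(A),'mean',A.mean(0).round(4),'zmax',A[:,2].max().round(4),'rect',cv2.minAreaRect(A[:,:2].astype(np.float32)*1000));return A
reg('strap',230,290,165,232,.05,.1)
f=reg('flange',225,290,165,232,.074,.1)
reg('hinge',208,232,219,243,.06,.1)
reg('lever',295,340,255,290,.06,.2)
reg('canister',325,365,210,250,.03,.2)
reg('vial',240,268,298,325,.03,.2)
cv2.imwrite('pics/crop1.png',cv2.resize(im[160:330,190:370,::-1],None,fx=4,fy=3.5,interpolation=cv2.INTER_CUBIC)[:600])
E
python3 meas.py; python3 -c "
from h import *;s=robot.get_state();print(s['clock'],s['eef_pos'],np.round(s['eef_rot'],3),s['grip_width'])"
```

```text
table z -0.0005515109772613602 0.058800613173434366 side -0.00041934493313544596
plate ((489.0818176269531, 61.96797180175781), (239.78602600097656, 129.41827392578125), 64.10436248779297) 3081
cass ((485.91412353515625, 52.46391296386719), (140.41976928710938, 99.9773941040039), 64.10983276367188)
strap 1120 mean [0.5874 0.0764 0.0616] zmax 0.0913 rect ((594.0465698242188, 71.69297790527344), (95.99069213867188, 132.10574340820312), 81.85249328613281)
flange 168 mean [0.5973 0.0915 0.0848] zmax 0.0913 rect ((596.9183959960938, 93.10383605957031), (4.894026279449463, 108.30120086669922), 41.53767776489258)
hinge 176 mean [0.5348 0.146  0.0635] zmax 0.071 rect ((537.2316284179688, 141.985595703125), (27.099184036254883, 46.00395202636719), 33.11370086669922)
lever 569 mean [ 0.4437 -0.033   0.1117] zmax 0.1581 rect ((443.6529235839844, -33.70393371582031), (60.90863037109375, 45.363101959228516), 64.5505142211914)
canister 650 mean [ 0.53   -0.1117  0.0547] zmax 0.0779 rect ((532.1803588867188, -113.79373168945312), (59.163002014160156, 57.464012145996094), 34.4295768737793)
vial 358 mean [0.3701 0.0819 0.0633] zmax 0.0889 rect ((369.5805358886719, 82.69103240966797), (41.14316940307617, 40.316062927246094), 57.85808563232422)
0.1 [ 0.15620985 -0.63045523  0.22649426] [[ 0.971  0.24  -0.   ]
 [ 0.24  -0.971  0.002]
 [ 0.    -0.002 -1.   ]] 0.09381218979072095
```

View pics/crop1.png

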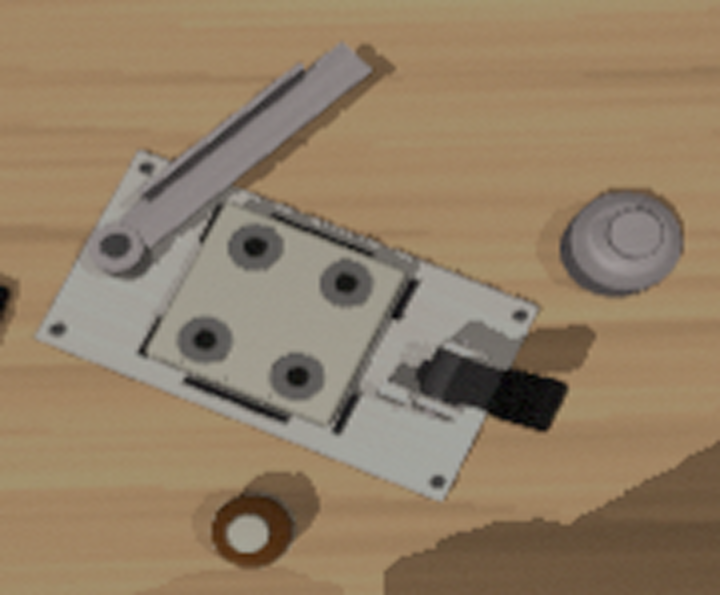

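The crop shows the strap open (flange on the far, image-upper side), the cassette seated, and the lever leaning outward. I'll check the hinge and flange consistency in dock coordinates, using both views.

```bash
cat > dock.py <<'E'
from h import *
c=np.array([.489,.062]);a=np.radians(64.1-90);R=np.array([[np.cos(a),-np.sin(a)],[np.sin(a),np.cos(a)]])
def D(P): 
    o=np.array(P,float).copy(); o[...,:2]=(o[...,:2]-c)@R; return o*1000
E
python3 - <<'E'
from dock import *
u,v=np.meshgrid(np.arange(560),np.arange(420))
for n in ['top','side']:
    z=np.load(n+'1.npz');P=D(z['P']);x,y,zz=np.moveaxis(P,-1,0)
    print(n)
    def r(name,k):
        A=P[k]; print(name,len(A),'med',np.median(A,0).round(1),'min',A.min(0).round(1),'max',A.max(0).round(1) ) if len(A) else print(name,0); return A
    r('hinge',(abs(x)<25)&(abs(y-80)<35)&(zz>64)&(zz<75))
    F=r('flange',(x>15)&(x<190)&(y>-40)&(y<160)&(zz>80)&(zz<95))
    S=r('strap',(x>15)&(x<190)&(y>-40)&(y<160)&(zz>54)&(zz<66))
    for A in (F,S):
        l=cv2.fitLine(A[:,:2].astype(np.float32),cv2.DIST_HUBER,0,.01,.01).ravel(); print('line',l, np.degrees(np.arctan2(l[1],l[0])))
    C=r('cassTop',(abs(x)<60)&(abs(y+10)<60)&(zz>48)&(zz<54)); 
    L=r('lever',(abs(x)<40)&(y<-112)&(y>-220)&(zz>82)&(zz<190))
    b=L[L[:,2]>100]; l=cv2.fitLine(b.astype(np.float32),cv2.DIST_HUBER,0,.01,.01).ravel(); print('lev',l, np.degrees(np.arctan2(l[2],-l[1])))
    r('vial',(x<-65)&(x>-180)&(zz>40)&(zz<95)&(abs(y)<120))
    r('can',(x>55)&(x<200)&(zz>40)&(zz<95)&(y<-60)&(y>-250))
E
```

```text
top
hinge 55 med [ 1.3 96.3 66.9] min [-10.2  87.8  64.2] max [ 14.2 107.   71. ]
flange 141 med [81.8 75.3 86.9] min [32.7 53.1 80.1] max [134.2  96.2  91.3]
strap 867 med [79.2 59.2 59.1] min [ 15.  -39.9  54. ] max [162.7 102.8  65.5]
line [ 0.92588943 -0.3777946  83.42163    74.273476  ] -22.19714
line [ 0.9301069 -0.367289  85.54132   61.321655 ] -21.54852
cassTop 1991 med [ 0.4  3.  51.5] min [-48.6 -43.5  48. ] max [51.3 50.  54. ]
lever 224 med [   0.7 -123.6  148. ] min [ -13.  -136.4  121.5] max [  14.9 -112.1  158.1]
lev [-5.04787862e-02 -5.91823518e-01  8.04485500e-01  5.53304315e-01
 -1.22895294e+02  1.44562576e+02] 53.65977
vial 343 med [-115.6  -33.9   59.4] min [-136.9  -53.3   41.5] max [-96.8 -12.5  88.9]
can 626 med [ 112.3 -138.1   51.1] min [  86.1 -168.9   40.9] max [ 144.8 -110.2   77.9]
side
hinge 60 med [  0.2 101.9  68.2] min [-10.1  94.6  64.1] max [ 12.9 112.9  70.1]
flange 171 med [79.3 80.  86.7] min [32.1 57.4 80. ] max [134.   99.7  89.2]
strap 545 med [61.2 70.5 59.7] min [ 15.  -16.3  54.1] max [160.  106.4  65.9]
line [ 0.9249732  -0.38003242 89.85359    76.087776  ] -22.33569
line [ 0.9122465 -0.4096417 76.30392   65.34997  ] -24.182325
cassTop 1951 med [-2.5  6.9 51.8] min [-49.5 -67.9  48.2] max [50.8 50.  54. ]
lever 236 med [  -0.6 -118.8  144.3] min [ -12.9 -132.9  120.1] max [  16.  -112.1  155.8]
lev [ 6.9967908e-01 -2.9521576e-01  6.5061265e-01 -2.4562899e-02
 -1.1883930e+02  1.4385170e+02] 65.5938
vial 574 med [-120.1  -20.9   59. ] min [-138.   -44.3   40. ] max [-96.9  -7.1  86.6]
can 490 med [ 109.  -128.7   51.8] min [  85.3 -164.2   40.1] max [ 144.  -106.7   77.8]
```

```bash
python3 - <<'E'
from dock import *
for n in ['top','side']:
    z=np.load(n+'1.npz');P=D(z['P']);x,y,zz=np.moveaxis(P,-1,0)
    hsv=cv2.cvtColor(z['im'],cv2.COLOR_RGB2HSV)
    k=(abs(x)<65)&(y>-70)&(y<80)&(zz>50)&(zz<54)
    m=cv2.morphologyEx(k.astype(np.uint8),cv2.MORPH_OPEN,np.ones((5,5)))
    print(n,'cass',cv2.minAreaRect(P[m>0][:,:2].astype(np.float32)))
    k=(abs(x)<25)&(y>70)&(y<125)&(zz>67)&(zz<71.5);print('cap',cv2.minEnclosingCircle(P[k][:,:2].astype(np.float32)),k.sum())
    k=(x>-70)&(x<80)&(y>-160)&(y<140)&(abs(zz-12)<3)&(hsv[...,1]<60)
    m=cv2.morphologyEx(k.astype(np.uint8),cv2.MORPH_OPEN,np.ones((3,3)));print('plate',cv2.minAreaRect(P[m>0][:,:2].astype(np.float32)))
    k=(abs(x)<25)&(y<-75)&(y>-200)&(zz>74)&(hsv[...,2]<70)
    A=P[k];A=A[np.argsort(A[:,2])]; print('lever dark',len(A),A[:3].round(),A[-40:].mean(0).round(1))
    for i in range(75,165,10):
        s=A[(A[:,2]>=i)&(A[:,2]<i+10)]
        if len(s)>3: print(i,s.mean(0).round(1),s[:,1].min().round(1),s[:,1].max().round(1))
E
```

```text
top cass ((2.8068642616271973, -9.856639862060547), (8.430585861206055, 8.246267318725586), 24.920196533203125)
cap ((1.1280543804168701, 97.9115219116211), 6.5241217613220215) 27
plate ((1.30914306640625, 3.0659103393554688), (239.14442443847656, 129.3632354736328), 89.95722961425781)
lever dark 444 [[  1. -77.  74.]
 [  5. -77.  74.]
 [  8. -78.  75.]] [   1.2 -129.   154.7]
75 [  1.5 -84.8  79.7] -95.0 -77.4
85 [  0.9 -93.7  90. ] -98.1 -90.7
95 [  1.3 -99.  100.1] -102.4 -95.3
105 [   1.1 -104.5  109.8] -107.4 -101.0
115 [   1.8 -109.2  121. ] -112.1 -106.8
125 [   1.7 -113.5  130.2] -117.0 -108.4
135 [   0.5 -119.   140.3] -122.3 -115.5
145 [   1.6 -128.3  151.3] -135.6 -121.3
155 [  -0.2 -128.6  155.8] -131.6 -126.0
side cass ((1.1421623229980469, 11.153156280517578), (99.84393310546875, 103.86327362060547), 0.5735878348350525)
cap ((0.5663312077522278, 100.47917938232422), 7.175967216491699) 44
plate ((0.7425460815429688, 6.401313781738281), (239.7359619140625, 130.51593017578125), 89.95623016357422)
lever dark 535 [[ -7. -77.  74.]
 [-10. -76.  74.]
 [ -2. -75.  75.]] [  -0.2 -124.   153.2]
75 [ -1.1 -85.2  81. ] -91.1 -75.0
85 [  0.6 -91.7  90.1] -95.4 -86.5
95 [ -0.1 -97.3  99.9] -102.4 -93.7
105 [ 1.000e-01 -1.027e+02  1.103e+02] -106.4 -98.2
115 [   0.  -107.6  120.2] -116.1 -102.6
125 [  -0.7 -111.8  130.2] -123.1 -106.9
135 [  -1.1 -116.6  140.1] -126.7 -111.5
145 [  -0.7 -122.3  150.1] -129.4 -116.9
```

```bash
python3 -m crank '[[[0.0244,0.037,0.005,5.9],[0.0244,0.037,0.005,5.9],[0.0244,0.037,0,5.9],[0.0244,0.037,0,5.9],[0.0244,0.037,0,5.9]]]' -1 20
python3 -m crank '[[[0.0244,0.037,0,5.9],[0.0244,0.037,0,5.9],[0.0244,0.037,0,5.9],[0.0244,0.037,0,5.9],[0.0244,0.037,0,5.9]]]'
```

```text
clock: 0.6
eef_pos: [0.2789, -0.4441, 0.237]
eef_rot: [[0.724, 0.69, -0.0], [0.69, -0.724, 0.001], [0.0, -0.001, -1.0]]
ft_force: [0.9, -0.1, -0.3]
grip_width: 0.0576
grasp_force: 0.0
clock: 1.1
eef_pos: [0.4008, -0.2591, 0.2372]
eef_rot: [[0.29, 0.957, -0.0], [0.957, -0.29, 0.0], [0.0, -0.0, -1.0]]
ft_force: [0.9, -0.2, 0.7]
grip_width: 0.0177
grasp_force: 0.0
```

Tracking is exact. Continue.

```bash
cat > tgt.py <<'E'
# usage: tgt.py theta_deg r_mm off_mm : pose at flange in strap frame, and strap/dock readout
import sys; from h import *
O=np.array([.4984,.0791]);A=-25.9;H=O+.08*np.array([np.cos(np.radians(A+90)),np.sin(np.radians(A+90))])
def rot(a): a=np.radians(a);return np.array([[np.cos(a),-np.sin(a)],[np.sin(a),np.cos(a)]])
s=robot.get_state();e=np.array(s['eef_pos']);R=np.array(s['eef_rot']);yaw=np.degrees(np.arctan2(R[1,0],R[0,0]))
print('dock xyz',(rot(A).T@(e[:2]-O)*1000).round(1),e[2].round(4),'yaw',yaw.round(1),'F',np.round(s['ft_force'],1),'Fdock',(rot(A).T@np.array(s['ft_force'])[:2]).round(1),'t',s['clock'],'j',np.round(s['joint_pos'],0))
for i in range(1,len(sys.argv)-2,3):
    th,r,o=map(float,sys.argv[i:i+3]); p=H+rot(A+th)@np.array([o,-r])/1000
    print(th,r,o,'->',p.round(4),'delta',(p-e[:2]).round(4),'dyaw',round(A+th+90-yaw,1))
E
python3 -m crank '[[[0.0244,0.037,0,5.9],[0.0244,0.037,0,5.9],[0.0244,0.037,0,5.9],[0.0244,0.037,0,5.9],[0.0244,0.037,0,5.9]]]'
python3 -m crank '[[[0.0244,0.037,0,5.9],[0.0244,0.037,0,5.9],[0.0244,0.037,0,5.9],[0.0244,0.037,0,5.9],[0.0244,0.037,0,5.9]]]'
python3 tgt.py 67.8 105 55 67.8 105 26
python3 - <<'E'
from h import *
im,d,p=grab('top');cv2.imwrite('pics/top2.png',im[...,::-1])
E
```

```text
clock: 1.6
eef_pos: [0.5228, -0.0741, 0.2371]
eef_rot: [[-0.219, 0.976, -0.0], [0.976, 0.219, 0.0], [0.0, -0.0, -1.0]]
ft_force: [0.1, -0.3, -0.5]
grip_width: 0.0003
grasp_force: 0.0
clock: 2.1
eef_pos: [0.6448, 0.1108, 0.2368]
eef_rot: [[-0.671, 0.741, -0.001], [0.741, 0.671, -0.0], [0.0, -0.001, -1.0]]
ft_force: [0.5, -0.1, -0.0]
grip_width: 0.0005
grasp_force: 0.0
dock xyz [117.8  92.5] 0.2368 yaw 132.2 F [ 0.5 -0.1 -0. ] Fdock [0.5 0.1] t 2.1 j [ -0.  14.  88.  -0.  78. -42.]
67.8 105.0 55.0 -> [0.6444 0.1096] delta [-0.0004 -0.0012] dyaw -0.3
67.8 105.0 26.0 -> [0.6228 0.0903] delta [-0.0219 -0.0205] dyaw -0.3
```

View pics/top2.png

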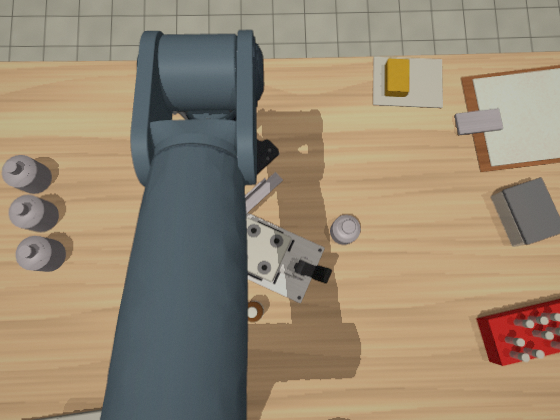

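The tool is beyond the strap (free end still at 280,178), with the canister and vial untouched. I'll descend beside the flange and approach it.

```bash
python3 -m crank '[[[0,0,-0.04,0],[0,0,-0.04,0],[0,0,-0.04,0],[0,0,-0.03,0],[0,0,0,0]]]'
python3 -m crank '[[[-0.007,-0.007,0,0],[-0.007,-0.007,0,0],[-0.004,-0.004,0,0],[0,0,0,0]]]'
python3 tgt.py 67.8 105 26 60 105 25 45 105 25 30 105 25 15 105 25 0 105 25
```

```text
clock: 2.65
eef_pos: [0.6401, 0.109, 0.0815]
eef_rot: [[-0.668, 0.744, -0.011], [0.744, 0.668, 0.0], [0.007, -0.008, -1.0]]
ft_force: [0.1, 0.5, 0.2]
grip_width: 0.0003
grasp_force: 0.0
clock: 3.05
eef_pos: [0.6266, 0.0903, 0.0892]
eef_rot: [[-0.667, 0.745, 0.003], [0.745, 0.667, -0.0], [-0.002, 0.002, -1.0]]
ft_force: [0.6, -0.9, -0.5]
grip_width: 0.0006
grasp_force: 0.0
dock xyz [110.5  66.1] 0.0892 yaw 131.9 F [ 0.6 -0.9 -0.5] Fdock [ 0.9 -0.6] t 3.05 j [ -2.  21.  97.  -0.  63. -44.]
67.8 105.0 26.0 -> [0.6228 0.0903] delta [-0.0038 -0.    ] dyaw 0.0
60.0 105.0 25.0 -> [0.6129 0.0781] delta [-0.0137 -0.0121] dyaw -7.8
45.0 105.0 25.0 -> [0.5913 0.06  ] delta [-0.0353 -0.0303] dyaw -22.8
30.0 105.0 25.0 -> [0.5658 0.0481] delta [-0.0608 -0.0422] dyaw -37.8
15.0 105.0 25.0 -> [0.538  0.0432] delta [-0.0886 -0.047 ] dyaw -52.8
0.0 105.0 25.0 -> [0.51   0.0457] delta [-0.1167 -0.0446] dyaw -67.8
```

```bash
python3 -m crank '[[[-0.007,-0.006,-0.001,-4],[-0.007,-0.006,0,-4],[-0.0072,-0.0063,0,-5],[-0.0072,-0.0061,0,-5],[-0.0072,-0.0058,0,-5]]]'
python3 -m crank '[[[-0.0083,-0.0046,0,-5],[-0.0085,-0.004,0,-5],[-0.0087,-0.0033,0,-5],[0,0,0,0]]]'
python3 tgt.py 30 105 25 22 105 25 15 105 25 8 105 25 3 105 25 0 105 25
```

```text
clock: 3.55
eef_pos: [0.5916, 0.0608, 0.0879]
eef_rot: [[-0.32, 0.947, 0.003], [0.947, 0.32, 0.001], [-0.001, 0.003, -1.0]]
ft_force: [0.7, 2.6, -0.3]
grip_width: 0.0006
grasp_force: 0.7
clock: 3.95
eef_pos: [0.5652, 0.0487, 0.0874]
eef_rot: [[-0.068, 0.998, 0.001], [0.998, 0.068, -0.0], [-0.0, 0.001, -1.0]]
ft_force: [1.6, -0.0, 0.1]
grip_width: 0.0004
grasp_force: 0.0
dock xyz [73.4  1.9] 0.0874 yaw 93.9 F [ 1.6 -0.   0.1] Fdock [1.4 0.7] t 3.95 j [ -7.  13. 107.   0.  60. -10.]
30.0 105.0 25.0 -> [0.5658 0.0481] delta [ 0.0006 -0.0006] dyaw 0.2
22.0 105.0 25.0 -> [0.5511 0.0446] delta [-0.0141 -0.0041] dyaw -7.8
15.0 105.0 25.0 -> [0.538  0.0432] delta [-0.0272 -0.0055] dyaw -14.8
8.0 105.0 25.0 -> [0.5249 0.0435] delta [-0.0403 -0.0053] dyaw -21.8
3.0 105.0 25.0 -> [0.5155 0.0446] delta [-0.0497 -0.0041] dyaw -26.8
0.0 105.0 25.0 -> [0.51   0.0457] delta [-0.0552 -0.003 ] dyaw -29.8
```

```bash
python3 -m crank '[[[-0.007,-0.002,0,-4],[-0.007,-0.002,0,-4],[-0.0065,-0.001,0,-3.5],[-0.0065,-0.0005,0,-3.5],[0,0,0,0]]]'
python3 -m crank '[[[-0.0065,0,0,-3.5],[-0.0065,0.0002,0,-3.5],[-0.0047,0.0005,0,-2.5],[-0.0047,0.0006,0,-2.5],[0,0,0,0]]]'
python3 tgt.py 0 105 25
python3 - <<'E'
from h import *
for n in ['side']:
    im,d,p=grab(n);np.savez('side2.npz',im=im,P=cloud(d,p)); cv2.imwrite('pics/side2.png',cv2.resize(im[140:330,210:460,::-1],None,fx=3,fy=3))
E
```

```text
clock: 4.45
eef_pos: [0.5384, 0.0435, 0.0871]
eef_rot: [[0.191, 0.982, 0.001], [0.982, -0.191, -0.0], [0.0, 0.001, -1.0]]
ft_force: [0.3, 0.5, -0.5]
grip_width: 0.0004
grasp_force: 0.0
clock: 4.95
eef_pos: [0.5161, 0.0448, 0.0869]
eef_rot: [[0.39, 0.921, 0.001], [0.921, -0.39, -0.0], [0.0, 0.001, -1.0]]
ft_force: [0.2, -0.2, -0.7]
grip_width: 0.0003
grasp_force: 0.0
dock xyz [ 31.  -23.1] 0.0869 yaw 67.0 F [ 0.2 -0.2 -0.7] Fdock [ 0.3 -0.1] t 4.95 j [ -8.   7. 114.  -0.  59.  15.]
0.0 105.0 25.0 -> [0.51   0.0457] delta [-0.0062  0.0009] dyaw -2.9
```

View pics/side2.png

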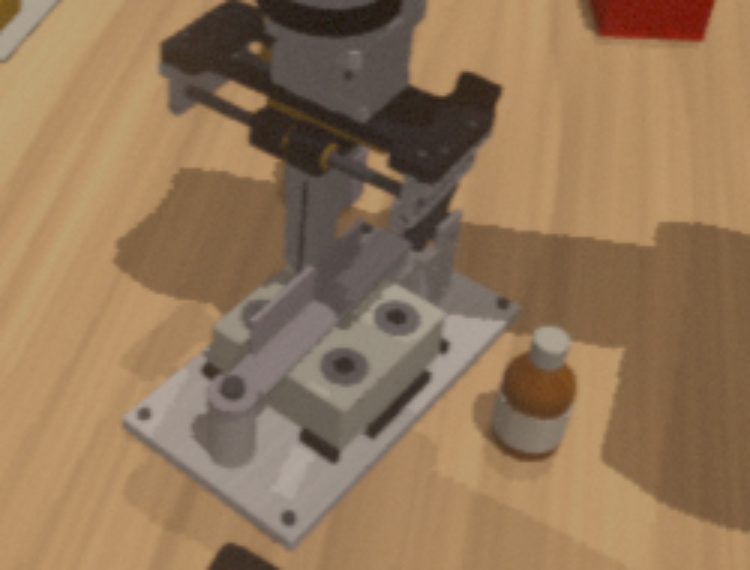

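The strap lies over the cassette, just short of its stop post (near 440,240 in the crop), with the finger behind the flange and the vial clear. I'll push the last millimetres along dock -x.

```bash
python3 -m crank '[[[-0.0027,0.0013,0,-1.5],[-0.0018,0.0009,0,-1.4],[0,0,0,0],[0,0,0,0]]]'
python3 tgt.py 0 105 25
python3 -m crank '[[[-0.0009,0.0004,0,0],[-0.0009,0.0004,0,0],[0,0,0,0],[0,0,0,0]]]'
python3 tgt.py 0 105 25
```

```text
clock: 5.4
eef_pos: [0.5113, 0.047, 0.0865]
eef_rot: [[0.438, 0.899, -0.0], [0.899, -0.438, 0.0], [0.0, -0.0, -1.0]]
ft_force: [0.2, -0.9, 1.4]
grip_width: 0.0005
grasp_force: 0.4
dock xyz [ 25.6 -23.2] 0.0865 yaw 64.0 F [ 0.2 -0.9  1.4] Fdock [ 0.6 -0.7] t 5.4 j [ -7.   6. 114.   0.  59.  19.]
0.0 105.0 25.0 -> [0.51   0.0457] delta [-0.0013 -0.0013] dyaw 0.1
clock: 5.8
eef_pos: [0.5109, 0.0472, 0.0866]
eef_rot: [[0.438, 0.899, 0.004], [0.899, -0.438, -0.001], [0.001, 0.004, -1.0]]
ft_force: [6.2, -2.9, -5.0]
grip_width: 0.0005
grasp_force: 3.5
dock xyz [ 25.2 -23.3] 0.0866 yaw 64.0 F [ 6.2 -2.9 -5. ] Fdock [6.8 0.1] t 5.8 j [ -7.   6. 115.  -0.  59.  19.]
0.0 105.0 25.0 -> [0.51   0.0457] delta [-0.001  -0.0015] dyaw 0.1
```

```bash
python3 -m crank '[[[-0.0009,0.0004,0,0],[-0.0009,0.0004,0,0],[0,0,0,0],[0,0,0,0]]]'
python3 tgt.py 0 105 25
python3 -m crank '[[[0.009,-0.0044,0,0],[0.018,-0.0087,0,0],[0.018,-0.0087,0.02,0],[0,0,0.05,0],[0,0,0.05,0]]]'
python3 -m crank '[[[0,0,0.04,0],[0,0,0,0]]]'
python3 tgt.py 0 105 25
```

```text
clock: 6.2
eef_pos: [0.5108, 0.0472, 0.0868]
eef_rot: [[0.438, 0.899, 0.009], [0.899, -0.438, -0.003], [0.002, 0.009, -1.0]]
ft_force: [12.9, -5.2, -11.6]
grip_width: 0.0004
grasp_force: 6.7
dock xyz [ 25.1 -23.2] 0.0868 yaw 64.0 F [ 12.9  -5.2 -11.6] Fdock [13.9  0.9] t 6.2 j [ -7.   6. 115.  -0.  59.  19.]
0.0 105.0 25.0 -> [0.51   0.0457] delta [-0.0008 -0.0016] dyaw 0.1
clock: 6.7
eef_pos: [0.5517, 0.0268, 0.2064]
eef_rot: [[0.439, 0.899, -0.005], [0.899, -0.439, 0.001], [-0.001, -0.005, -1.0]]
ft_force: [0.3, -0.1, 0.5]
grip_width: 0.0003
grasp_force: 0.0
clock: 6.9
eef_pos: [0.5558, 0.0265, 0.2536]
eef_rot: [[0.438, 0.899, 0.011], [0.899, -0.438, -0.001], [0.004, 0.01, -1.0]]
ft_force: [1.2, -0.2, 0.7]
grip_width: 0.0005
grasp_force: 0.0
dock xyz [ 74.6 -22.2] 0.2536 yaw 64.0 F [ 1.2 -0.2  0.7] Fdock [1.2 0.3] t 6.9 j [ -9.  -0. 102.   0.  78.  17.]
0.0 105.0 25.0 -> [0.51   0.0457] delta [-0.0459  0.0192] dyaw 0.1
```

The strap held at 14 N without giving, so it is against its stop. Now I'll go above the lever's cassette-side face.

```bash
cat > lev.py <<'E'
import sys; from h import *
O=np.array([.4984,.0791]);a=np.radians(-25.9);R2=np.array([[np.cos(a),-np.sin(a)],[np.sin(a),np.cos(a)]])
s=robot.get_state();e=np.array(s['eef_pos']);d=R2.T@(e[:2]-O)*1000;f=np.array(s['ft_force'])
print('dock',d.round(1),'z',(e[2]*1000).round(1),'Fdock',(R2.T@f[:2]).round(1),'Fz',f[2].round(1),'t',s['clock'])
for g in map(float,sys.argv[1:]):
    t=np.radians(g);y=-97-74*np.cos(t)+6*np.sin(t);z=92+74*np.sin(t)+6*np.cos(t)
    print(g,'dock y,z',round(y,1),round(z,1),'world delta',((R2@(np.array([0,y])-d))/1000).round(4),round(z/1000-e[2],4))
E
python3 -m crank '[[[-0.0258,-0.0105,0,0],[-0.0258,-0.0105,0,0],[-0.0258,-0.0105,0,0],[-0.0258,-0.0105,0,0],[0,0,0,0]]]'
python3 lev.py
python3 -m crank '[[[0,0,-0.03,0],[0,0,-0.03,0],[0,0,-0.034,0],[0,0,0,0],[0,0,0,0]]]'
python3 lev.py 65 60 55 50
python3 - <<'E'
from h import *
im,d,p=grab('side');np.savez('side3.npz',im=im,P=cloud(d,p)); cv2.imwrite('pics/side3.png',cv2.resize(im[120:310,210:460,::-1],None,fx=3,fy=3))
E
```

```text
clock: 7.4
eef_pos: [0.447, -0.0154, 0.245]
eef_rot: [[0.439, 0.898, -0.003], [0.898, -0.439, 0.001], [-0.0, -0.003, -1.0]]
ft_force: [0.7, -0.2, 0.2]
grip_width: 0.0005
grasp_force: 0.0
dock [  -5.  -107.4] z 245.0 Fdock [0.7 0.2] Fz 0.2 t 7.4
clock: 7.9
eef_pos: [0.4495, -0.0149, 0.1523]
eef_rot: [[0.438, 0.899, -0.002], [0.899, -0.438, 0.001], [-0.0, -0.002, -1.0]]
ft_force: [-0.5, -0.6, 1.1]
grip_width: 0.0003
grasp_force: 0.0
dock [  -2.9 -106. ] z 152.3 Fdock [-0.2 -0.8] Fz 1.1 t 7.9
65.0 dock y,z -122.8 161.6 world delta [-0.0047 -0.0165] 0.0093
60.0 dock y,z -128.8 159.1 world delta [-0.0073 -0.0218] 0.0068
55.0 dock y,z -134.5 156.1 world delta [-0.0098 -0.027 ] 0.0038
50.0 dock y,z -140.0 152.5 world delta [-0.0122 -0.0319] 0.0003
```

View pics/side3.png

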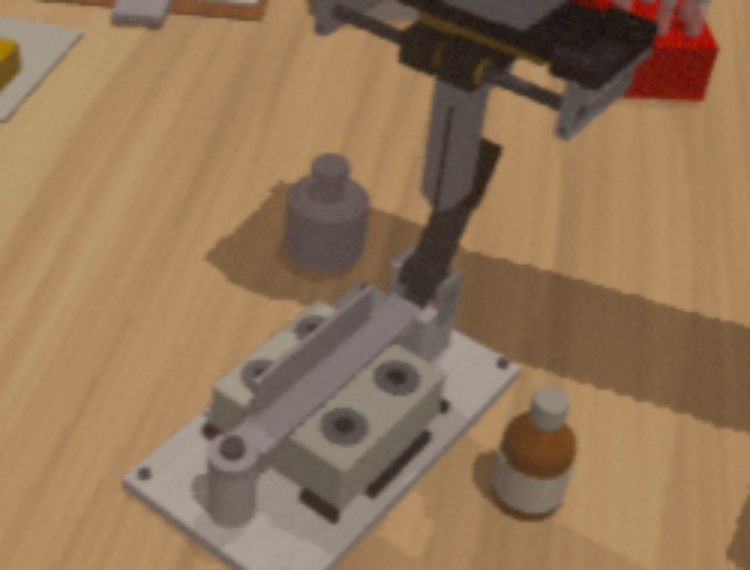

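The strap's free end sits in the latch beside the stop post (400,290 in the crop). The closed fingers stand on the cassette side of the raised lever, and the cassette, vial and canister are undisturbed. Pushing the lever now.

```bash
python3 -m crank '[[[-0.0024,-0.0083,0.0047,0],[-0.0024,-0.0083,0.0047,0],[0,0,0,0]]]'
python3 lev.py
python3 -m crank '[[[-0.0026,-0.0053,-0.0025,0],[-0.0025,-0.0052,-0.003,0],[-0.0024,-0.0049,-0.0036,0],[0,0,0,0]]]'
python3 lev.py 50 45 40 35 30 25 20 15 10 5 0
```

```text
clock: 8.25
eef_pos: [0.4457, -0.0333, 0.164]
eef_rot: [[0.44, 0.898, 0.004], [0.898, -0.44, -0.001], [0.0, 0.004, -1.0]]
ft_force: [0.2, -0.8, 0.2]
grip_width: 0.0005
grasp_force: 0.0
dock [   1.7 -124.1] z 164.0 Fdock [ 0.5 -0.6] Fz 0.2 t 8.25
clock: 8.65
eef_pos: [0.4369, -0.0478, 0.1524]
eef_rot: [[0.439, 0.898, -0.0], [0.898, -0.439, -0.0], [-0.0, -0.0, -1.0]]
ft_force: [0.9, 0.5, 1.5]
grip_width: 0.0004
grasp_force: 0.8
dock [ 1.00e-01 -1.41e+02] z 152.4 Fdock [0.6 0.8] Fz 1.5 t 8.65
50.0 dock y,z -140.0 152.5 world delta [0.0004 0.001 ] 0.0002
45.0 dock y,z -145.1 148.6 world delta [-0.0019 -0.0036] -0.0038
40.0 dock y,z -149.8 144.2 world delta [-0.0039 -0.0079] -0.0082
35.0 dock y,z -154.2 139.4 world delta [-0.0058 -0.0118] -0.013
30.0 dock y,z -158.1 134.2 world delta [-0.0076 -0.0153] -0.0182
25.0 dock y,z -161.5 128.7 world delta [-0.0091 -0.0184] -0.0237
20.0 dock y,z -164.5 122.9 world delta [-0.0103 -0.0211] -0.0294
15.0 dock y,z -166.9 116.9 world delta [-0.0114 -0.0233] -0.0354
10.0 dock y,z -168.8 110.8 world delta [-0.0122 -0.025 ] -0.0416
5.0 dock y,z -170.2 104.4 world delta [-0.0128 -0.0262] -0.048
0.0 dock y,z -171.0 98.0 world delta [-0.0132 -0.0269] -0.0544
```

```bash
python3 -m crank '[[[-0.0019,-0.0036,-0.0038,0],[-0.002,-0.0043,-0.0044,0],[-0.0019,-0.0039,-0.0048,0],[-0.0018,-0.0035,-0.0052,0],[0,0,0,0]]]'
python3 -m crank '[[[-0.0015,-0.0031,-0.0055,0],[-0.0012,-0.0027,-0.0057,0],[-0.0011,-0.0022,-0.006,0],[-0.0008,-0.0017,-0.0062,0],[0,0,0,0]]]'
python3 lev.py 10 5 0
```

```text
clock: 9.15
eef_pos: [0.4287, -0.0627, 0.1334]
eef_rot: [[0.439, 0.899, -0.002], [0.899, -0.439, 0.001], [-0.0, -0.002, -1.0]]
ft_force: [1.2, -0.3, 1.7]
grip_width: 0.0007
grasp_force: 0.4
clock: 9.65
eef_pos: [0.4243, -0.0722, 0.1099]
eef_rot: [[0.438, 0.899, -0.002], [0.899, -0.438, 0.0], [-0.0, -0.002, -1.0]]
ft_force: [0.5, 0.4, -0.3]
grip_width: 0.0007
grasp_force: 0.0
dock [  -0.6 -168.5] z 109.9 Fdock [0.3 0.5] Fz -0.3 t 9.65
10.0 dock y,z -168.8 110.8 world delta [ 0.0004 -0.0006] 0.0008
5.0 dock y,z -170.2 104.4 world delta [-0.0002 -0.0018] -0.0055
0.0 dock y,z -171.0 98.0 world delta [-0.0006 -0.0025] -0.0119
```

```bash
python3 -m crank '[[[-0.0002,-0.0012,-0.0055,0],[-0.0003,-0.0007,-0.004,0],[0,0,-0.0025,0],[0,0,0,0],[0,0,0,0]]]'
python3 lev.py
python3 -m crank '[[[0,0,-0.001,0],[0,0,-0.001,0],[0,0,0,0],[0,0,0,0]]]'
python3 lev.py
python3 - <<'E'
from h import *
im,d,p=grab('side');np.savez('side4.npz',im=im,P=cloud(d,p)); cv2.imwrite('pics/side4.png',cv2.resize(im[120:310,210:460,::-1],None,fx=3,fy=3))
E
```

```text
clock: 10.15
eef_pos: [0.4244, -0.0741, 0.0989]
eef_rot: [[0.438, 0.899, -0.0], [0.899, -0.438, -0.0], [-0.0, 0.0, -1.0]]
ft_force: [1.1, -0.0, 0.3]
grip_width: 0.0007
grasp_force: 0.0
dock [   0.4 -170.2] z 98.9 Fdock [1.  0.5] Fz 0.3 t 10.15
clock: 10.55
eef_pos: [0.4247, -0.0743, 0.0981]
eef_rot: [[0.438, 0.899, -0.0], [0.899, -0.438, -0.0], [-0.0, -0.0, -1.0]]
ft_force: [-3.1, 1.5, 7.7]
grip_width: 0.0006
grasp_force: 3.8
dock [   0.7 -170.2] z 98.1 Fdock [-3.5 -0. ] Fz 7.7 t 10.55
```

View pics/side4.png

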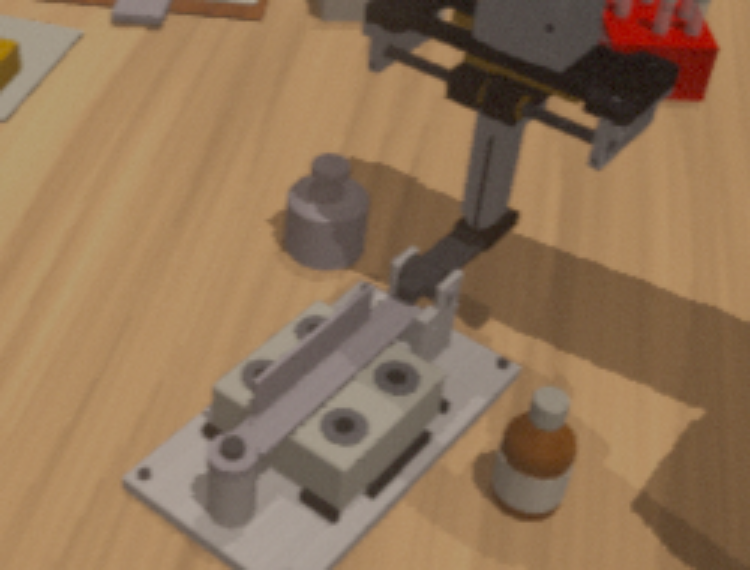

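The lever is down flat under the fingertips, with the strap and cassette in place. I'll press once more, retreat and verify with a clear view.

```bash
python3 -m crank '[[[0,0,-0.001,0],[0,0,-0.001,0],[0,0,0,0],[0,0,0,0]]]'
python3 lev.py
python3 -m crank '[[[0,0,0.02,0],[0,0,0.04,0],[0,0,0.04,0],[0,0,0.04,0],[0,0,0,0]]]'
python3 -m crank '[[[-0.01,-0.04,0,0],[-0.01,-0.04,0,0],[-0.01,-0.04,0,0],[-0.01,-0.04,0,0],[-0.01,-0.04,0,0]]]'
python3 -m crank '[[[-0.01,-0.04,0,0],[-0.01,-0.04,0,0],[0,0,0,0],[0,0,0,0],[0,0,0,0]]]'
python3 - <<'E'
from dock import *
im,d,p=grab('top'); cv2.imwrite('pics/top5.png',cv2.resize(im[160:340,150:370,::-1],None,fx=3,fy=3))
ims,ds,ps=grab('side')
for n,P in (('top',D(cloud(d,p))),('side',D(cloud(ds,ps)))):
    P=P-[1,19.5,0]; x,y,z=np.moveaxis(P,-1,0)
    F=P[(abs(x)<60)&(y>-70)&(y<60)&(z>80)&(z<95)]; l=cv2.fitLine(F[:,:2].astype(np.float32),cv2.DIST_HUBER,0,.01,.01).ravel()
    L=P[(abs(x)<12)&(y>-198)&(y<-162)&(z>60)&(z<200)]
    hl=np.polyfit(L[:,1],L[:,2],1)
    print(n,'flange mean',F.mean(0).round(1),'angle from -y',np.degrees(np.arctan2(l[0],l[1])).round(2),'pad z',np.median(L[:,2]).round(1),'slope',hl[0].round(3))
E
```

```text
clock: 11.0
eef_pos: [0.4249, -0.0744, 0.0977]
eef_rot: [[0.438, 0.899, -0.001], [0.899, -0.438, -0.0], [-0.001, -0.001, -1.0]]
ft_force: [-9.4, 2.7, 21.7]
grip_width: 0.0008
grasp_force: 10.7
dock [   0.9 -170.1] z 97.7 Fdock [-9.6 -1.7] Fz 21.7 t 11.0
clock: 11.5
eef_pos: [0.4275, -0.0755, 0.2414]
eef_rot: [[0.438, 0.899, 0.011], [0.899, -0.438, -0.005], [0.0, 0.012, -1.0]]
ft_force: [0.6, -0.6, 0.1]
grip_width: 0.0006
grasp_force: 0.0
clock: 12.0
eef_pos: [0.3736, -0.2754, 0.2342]
eef_rot: [[0.438, 0.899, -0.0], [0.899, -0.438, 0.001], [0.0, -0.001, -1.0]]
ft_force: [0.2, -0.2, -0.4]
grip_width: -0.0
grasp_force: 0.0
clock: 12.5
eef_pos: [0.3546, -0.353, 0.2345]
eef_rot: [[0.437, 0.899, -0.0], [0.899, -0.437, 0.001], [0.001, -0.001, -1.0]]
ft_force: [-0.4, 0.5, 0.1]
grip_width: 0.0005
grasp_force: 0.0
top flange mean [ 9.8 -6.3 86.9] angle from -y 0.18 pad z 75.8 slope 0.006
side flange mean [ 9.  -0.7 85.5] angle from -y 0.16 pad z 75.5 slope -0.007
```

View pics/top5.png

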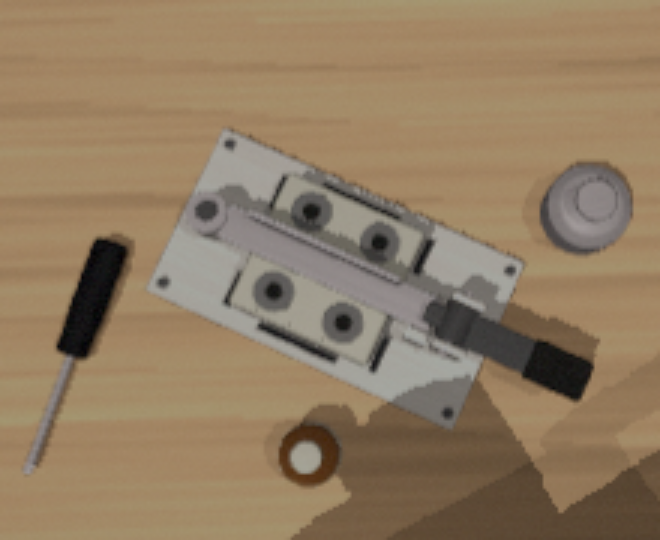

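The picture shows the strap lying straight over the cassette into the latch, about 0.2° from home. The lever is flat with its pad at z 76 mm, and the vial, canister and driver have not moved.

```bash
python3 -c "
from rig import robot
print(robot.finish_job())"
```

```text
the job is handed in; nothing more can be done
None
```

The cassette is clamped and the job is handed in: the strap went home against its stop first, then the cam lever was pushed down flat, and the vial, canister and screwdriver stayed where they stood.

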